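Show the salsa cup's pouring lip to the camera

ROBOT

A 7-joint arm with a two-finger parallel gripper is mounted at the origin on the work surface. World frame = base frame: x ahead of the robot, y to its left, z up, the work surface at z = 0. Lengths are in m, angles in rad, forces in N, time in s.
With the tool pointing down it reaches from about 0.35 to 0.9 m from the base axis. Payload 7.2 kg.
Tool frame: the origin (TCP) lies on the centre line of the jaws, within the pads' length; the fingertips stand 19 mm ahead of it and the grasp point (between the pads) is the TCP; z points along the fingers, y is the direction in which the jaws open and shut (so a half turn about z gives the same grasp; the last joint's range is limited). The gripper opens to 85 mm and grips with 20 to 120 N. Pads are 22 mm wide; open, the fingers measure 114 mm over their backs; the gripper's body (76 mm by 85 mm) begins 54 mm behind the grasp point. The pads swing forward as they close: fully open they stand 13 mm farther back than shut.
Start: joints at [-1.23, 0.411, -0.013, 1.596, 0.006, 1.134, -0.082], TCP at [0.248, 0.573, 0.25] pointing down, gripper open.
Joint ranges: [-2.95, 2.95], [-0.29, 1.99], [-1.47, 1.44], [0.14, 2.54], [-1.03, 4.17], [0.13, 1.85], [-2.86, 2.86]. Speed limits (rad/s): [2.39, 2.39, 3.01, 3.01, 3.14, 3.14, 3.14].

INTERFACE

Orientations are given as a unit quaternion [x, y, z, w].
In Python, from rig import manip, viewer gives the robot as it stands.
- The arm moves only by the tool step_arm, never from a script. Its argument "deltas" is a list of rows, each a list of 2 entries, a list of its own where there are three numbers: the shift along the tool's x, y, z in m, then the turn about the tool's z in rad. In form: [[[dx, dy, dz], yaw], ...]. A call has 1 to 8 rows; each row is the pose to reach, as a shift and turn from the pose commanded when the call began, along the tool's axes at that moment; what a row does not reach only later rows make up. A row lasts 1/8 s, in which the tool goes at most 62.5 mm and 10.7 degrees, less where a joint would pass 70% of its speed; a pose out of reach is approached as far as the arm can. A call with a gripper value outside its range is refused whole. "hand" is the opening, from 0 (shut) to 1 (fully open), set as the call begins (left out, the last holds). The fingers move at their own pace and stop on an object; "force" is the grip in N (left out, the last holds). Time passes only in rows, so rows that repeat a pose let the fingers close. It gives the time, the measured TCP pose, the force and the opening at its end, in the units of the state.
- manip.get_state(): the state, without advancing time (a new reading comes with each control period).
- viewer.capture(name): name is "side" or "top" or "wrist"; returns the picture (480x640x3 uint8, red, green, blue); there is no depth.
- viewer.camera_info(name): a dict with "fx", "fy", "cx", "cy" (pixels), "distortion" ([k1, k2, p1, p2, k3] as OpenCV has them; the pictures are not rectified), "position" and "rotation" of the camera in the world; the wrist camera has in their place "mount" (4x4, takes a point from camera to tool coordinates, whose origin is the TCP and whose axes are the flange's). Camera axes: x right, y down, z forward; pixel columns grow to the right and rows downward; lengths in m; the calibration is good to about 2 mm. A picture is of the moment at which its call begins: read the wrist's pose just before it. camera_info takes no time and is no camera call.
- manip.close_job(): hands the job in, once; it reports no verdict.
The state is a dict: "time": time; "qpos": joint angles; "joint_vel": joint speeds; "effort": joint torques, N m; "tool_pos": TCP position; "tcp_rot": TCP orientation; "ft_force": force on the tool from outside, world axes, zero at the start; "torque": the same for the moment, N m; "finger_gap": opening from 0.0 (shut) to 1.0 (fully open).
Only numpy, scipy, OpenCV 4.12 (cv2) and the standard library are available. Lean on these libraries where they do the work, as an engineer would, in place of code of your own. Each camera call takes 0.05 s, during which the arm holds its last target.

TASK

Pick up the white salsa cup with the blue pouring lip and hold it upright in the air straight in front of the little camera on the post, its middle level with the lens and 150 mm in front of it, with the pouring lip turned to the lens so the lip can be photographed. Finish while still holding the cup there, still and touching nothing but the gripper: do not put it down. Do not touch the camera, and leave the other things on the butcher block where they stand.

Things in the scene. Friction and masses are not known exactly. Their poses are not given: they have to be found in the camera images.
- cup_mid (a point): centre (on the axis, half-way up) of the white ceramic salsa cup: a straight round cup, outside diameter 54 mm, height 66 mm, wall 4 mm, open at the top, about 160 g, standing upright on the surface. A blue V-shaped pouring lip sticks out at the rim along this point's +x axis (its tip 41 mm from the cup's axis, 50 to 66 mm above the foot), with a blue stripe 10 mm wide down the wall below it. z is the cup's axis, up
- lens (a point): centre of the front glass of the camera's lens (black round barrel, 38 mm diameter, with a thin white ring). The lens looks level along this point's -x axis; +x points back into the camera, z up. The camera's grey body (36 x 80 x 50 mm) begins 15 mm behind the front of the lens; its post stands 75 mm behind. The head is clamped on the post, 190 to 280 mm above the surface, and does not move
- camera: foot of the camera stand, fixed to the surface: round dark foot 110 mm across, 18 mm high, with an aluminium post of 14 mm diameter and 335 mm high that carries the camera. Origin at the centre of its underside; the lens looks along its -x axis
- clay_cup_mid (a point): middle of a bystander: plain terracotta-coloured clay cup without lip, 60 mm across the rim, 60 mm high
- pestle_mid (a point): middle of a bystander: grey stone pestle standing on its wide end, 56 mm across, 95 mm high
- molcajete_mid (a point): middle of a bystander: grey three-legged stone mortar (molcajete), 172 mm across, 110 mm high
- bowl_mid (a point): middle of a bystander: yellow plastic bowl, 156 mm across, 62 mm high
- whisk_mid (a point): middle (on the axis, at the end of the handle where the wires begin) of a bystander: flat steel whisk lying along its x axis, handle to -x, 260 mm long, 64 mm wide at the wires, 18 mm high
- tongs_mid (a point): middle of a bystander: bamboo tongs lying along their x axis, 215 mm long, up to 60 mm wide at the open (+x) end, 20 mm high
Mind the look-alikes: they are no part of the job. Leave any purple or yellow look-alike of the part that bears cup_mid alone.

How it is judged:
By the outcome, as a careful person would: the job done as asked, in the order asked, and still so for the second after the job is handed in, while the arm keeps its last pose, push and grip.
It also fails if it takes over 35 s, if anything falls off the work surface, if the arm or the gripper's body presses on something with over 40 N, if the wrist force passes 120 N, or if a joint passes its speed limit or range.

## Working session

There is one attempt and no reset: what is moved stays moved. The work goes in short steps, Python scripts to look and compute and a tool call to move; the robot and the scene stay as the last step left them, time stands still between calls to the robot, and variables do not carry over. Pictures are saved under pics/ and viewed, and the job is handed in when it is done.

Besides the shell and the picture viewer there is one more tool, called by a JSON object that holds its "api" and its "payload", one argument or row to a line. step_arm: Moves the arm, as the interface text tells. Its arguments: {"type":"object","properties":{"deltas":{"type":"array","items":{"type":"array"}},"hand":{"type":"number"},"force":{"type":"number"}},"required":["deltas"]}

```bash
mkdir -p pics
cat > h.py <<'E'
import numpy as np, cv2
from rig import manip, viewer
def cap(n,f):
    im=viewer.capture(n); cv2.imwrite('pics/'+f,im[:,:,::-1]); return im
E
python3 - <<'E'
from h import *
print(manip.get_state())
for n in ("side","top","wrist"):
    print(n,viewer.camera_info(n))
cap("side","s0.png");cap("top","t0.png")
E
```

```text
{'time': 0.0, 'qpos': array([-1.23019674,  0.41192929, -0.01271785,  1.5970663 ,  0.00561163,
        1.13428297, -0.08218318]), 'joint_vel': array([ 0.00079579,  0.00120295,  0.00021709, -0.00053424,  0.00090924,
        0.00050321, -0.00095066]), 'effort': array([ 4.52741706e-04, -6.00629210e+01,  6.82137050e-01, -2.99395037e+01,
        1.38800291e-02,  1.07897035e-02,  9.83580918e-06]), 'tool_pos': array([0.24829164, 0.57304985, 0.24942559]), 'tcp_rot': array([ 2.02954039e-01,  9.79187917e-01, -8.18304272e-04, -1.05691834e-04]), 'ft_force': array([-1.32045935, -0.49757164,  0.49026119]), 'torque': array([-0.04071894, -0.04735931,  0.01598266]), 'finger_gap': 0.9979239471460988}
side {'fx': 618.3591174189429, 'fy': 618.3591174189429, 'cx': 322.57217128367995, 'cy': 243.09895895425296, 'distortion': array([-0.01309523,  0.        ,  0.        ,  0.        ,  0.        ]), 'position': array([ 0.25390245, -1.05543436,  1.08092261]), 'rotation': array([ 0.89750127, -0.12498141,  0.05974836, -0.41868993])}
top {'fx': 506.6054734611499, 'fy': 506.6054734611499, 'cx': 315.1300317127048, 'cy': 239.63738416062534, 'distortion': array([-0.09211155,  0.        ,  0.        ,  0.        ,  0.        ]), 'position': array([ 0.44603072, -0.00406709,  1.2392078 ]), 'rotation': array([-0.70138138,  0.71153815, -0.01978648,  0.03723061])}
wrist {'fx': 366.9845853113998, 'fy': 366.9845853113998, 'cx': 326.2408621606885, 'cy': 235.5494713325114, 'distortion': array([-0.03509936,  0.        ,  0.        ,  0.        ,  0.        ]), 'mount': array([[ 3.90079007e-04, -9.54229634e-01, -2.99074660e-01,
         7.75184649e-02],
       [ 9.99999704e-01,  1.73704793e-04,  7.50062309e-04,
         2.90220580e-04],
       [-6.63780981e-04, -2.99074864e-01,  9.54229419e-01,
        -1.23195790e-01],
       [ 0.00000000e+00,  0.00000000e+00,  0.00000000e+00,
         1.00000000e+00]])}
```

View pics/s0.png

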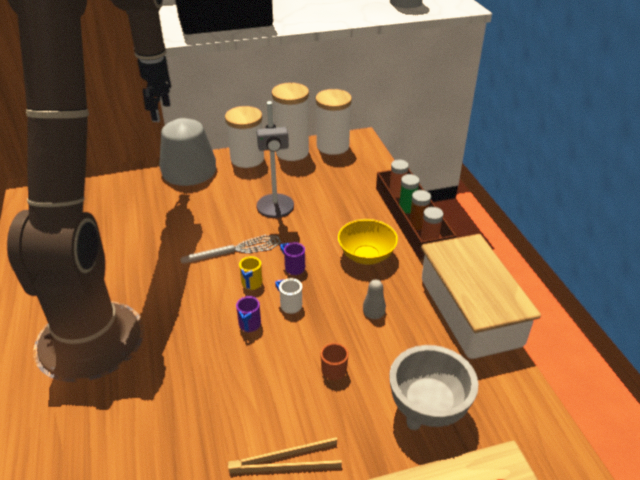

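View pics/t0.png

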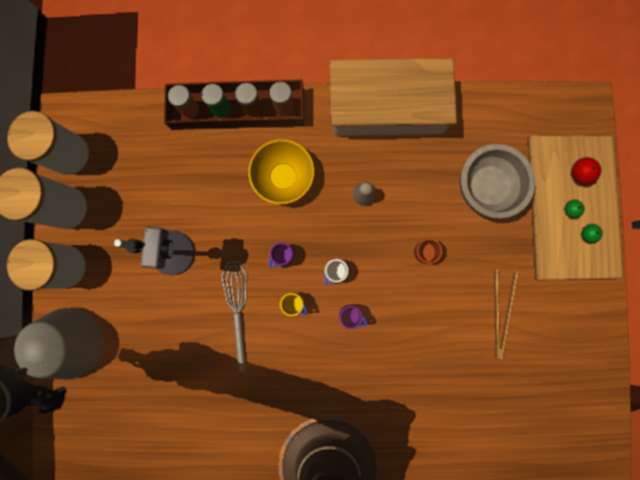

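Run:
```python
import cv2
s=cv2.imread('pics/s0.png');t=cv2.imread('pics/t0.png')
a=cv2.resize(t[230:310,280:360],None,fx=5,fy=5,interpolation=cv2.INTER_CUBIC)
b=cv2.resize(s[260:340,240:320],None,fx=5,fy=5,interpolation=cv2.INTER_CUBIC)
c=cv2.resize(t[210:290,110:200][:, :80],None,fx=5,fy=5,interpolation=cv2.INTER_CUBIC)
d=cv2.resize(s[90:220,220:330],None,fx=5,fy=5,interpolation=cv2.INTER_CUBIC)
cv2.imwrite('pics/c0.png',cv2.hconcat([a,b]));cv2.imwrite('pics/c1.png',c);cv2.imwrite('pics/c2.png',cv2.resize(d,(500,590)))
```

```text
(no output)
```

View pics/c0.png

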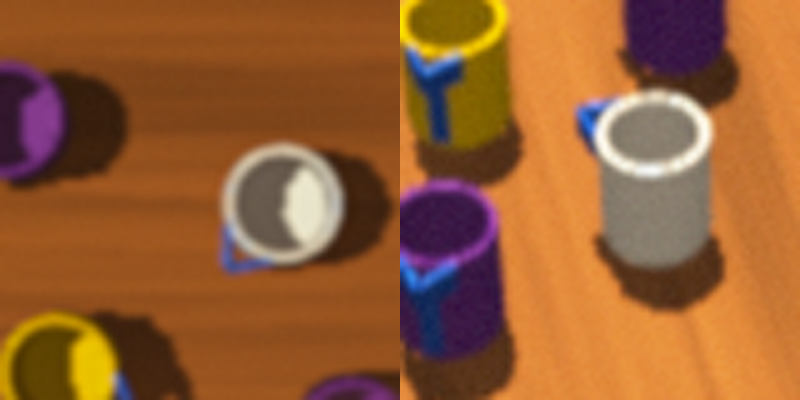

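View pics/c1.png

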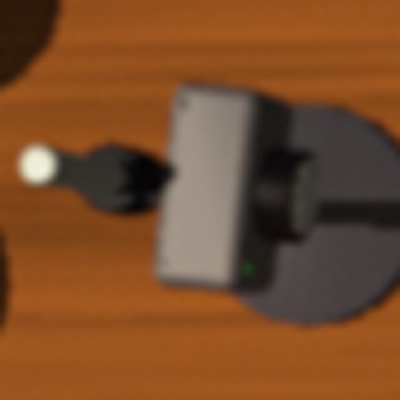

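View pics/c2.png

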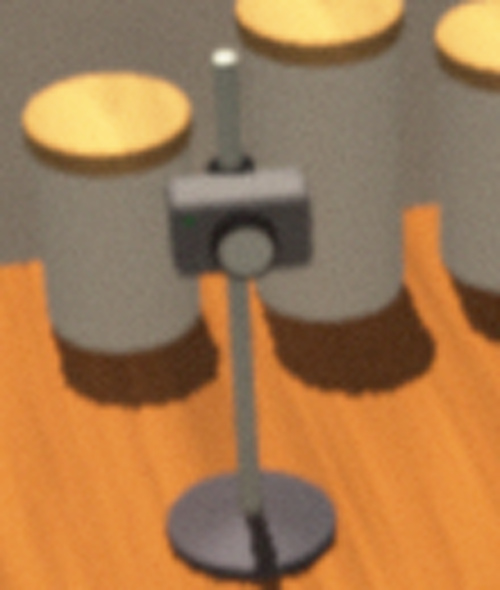

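```bash
cat >> h.py <<'E'
from scipy.spatial.transform import Rotation as R
def ray(n,uv,st=None):
    c=viewer.camera_info(n)
    K=np.array([[c['fx'],0,c['cx']],[0,c['fy'],c['cy']],[0,0,1]])
    p=cv2.undistortPoints(np.array([[uv]],float),K,c['distortion'])[0,0]
    d=np.array([p[0],p[1],1.])
    if n=='wrist':
        Rt=R.from_quat(st['tcp_rot']).as_matrix();M=c['mount']
        return st['tool_pos']+Rt@M[:3,3], Rt@M[:3,:3]@d
    return np.array(c['position']), R.from_quat(c['rotation']).as_matrix()@d
def onz(n,uv,z,st=None):
    o,d=ray(n,uv,st); return o+d*(z-o[2])/d[2]
def tri(rays):
    A=np.zeros((3,3));b=np.zeros(3)
    for o,d in rays:
        d=d/np.linalg.norm(d);P=np.eye(3)-np.outer(d,d);A+=P;b+=P@o
    x=np.linalg.solve(A,b)
    return x,[round(1000*np.linalg.norm(np.cross(x-o,d/np.linalg.norm(d))),1) for o,d in rays]
E
cat > m.py <<'E'
from h import *
s=cv2.imread('pics/s0.png');t=cv2.imread('pics/t0.png')
T=lambda x,y:(110+(x+.5)/5-.5,210+(y+.5)/5-.5)
print('lens',tri([ray('side',(274.0,145.0)),ray('top',T(305,197))]))
print('posttop T',onz('top',T(37,164),.335),'S',onz('side',(220+224/4.545,90+57/4.54),.335))
print('foot T',onz('top',T(310,215),.018))
B=[onz('top',T(*p),.26) for p in [(180,85),(158,280),(250,92),(235,285)]]
for p in [(180,85),(158,280),(250,92),(235,285)]: print('body',onz('top',T(*p),.26))
# cup
for n,im,box in (('top',t,(310,250,355,295)),('side',s,(270,270,310,320))):
    x0,y0,x1,y1=box;hsv=cv2.cvtColor(im[y0:y1,x0:x1],cv2.COLOR_BGR2HSV)
    m=((hsv[...,1]<90)&(hsv[...,2]>(150 if n=='side' else 80))).astype(np.uint8)
    bl=((abs(hsv[...,0].astype(int)-112)<12)&(hsv[...,1]>130)).astype(np.uint8)
    cs=max(cv2.findContours(m,cv2.RETR_EXTERNAL,cv2.CHAIN_APPROX_NONE)[0],key=cv2.contourArea)
    e=cv2.fitEllipse(cs); print(n,e, 'c',e[0][0]+x0,e[0][1]+y0)
    if n=='top': c=onz('top',(e[0][0]+x0,e[0][1]+y0),.066);print('cup rim',c)
    ys,xs=np.nonzero(bl);print('blue',len(xs),xs.mean()+x0 if len(xs) else 0,ys.mean()+y0 if len(xs) else 0)
    if n=='top':
        l=onz('top',(xs.mean()+x0,ys.mean()+y0),.066);d=l-c;print('lip yaw',np.degrees(np.arctan2(d[1],d[0])),np.linalg.norm(d))
U=lambda x,y:(280+(x+.5)/5-.5,230+(y+.5)/5-.5)
V=lambda x,y:(240+(x-400+.5)/5-.5,260+(y+.5)/5-.5)
c=onz('top',U(283,204),.066);l=onz('top',U(226,272),.066);d=l-c
print(c,l,np.degrees(np.arctan2(d[1],d[0])),np.linalg.norm(d))
c=onz('side',V(654,132),.066);print(c)
E
python3 m.py
```

```text
lens (array([0.51317472, 0.30597647, 0.25302819]), [np.float64(1.5), np.float64(1.5)])
posttop T [0.5198085  0.38152171 0.335     ] S [0.52258322 0.3800254  0.335     ]
foot T [0.51853425 0.37760826 0.018     ]
body [0.55646314 0.35526109 0.26      ]
body [0.47931387 0.36318089 0.26      ]
body [0.55317792 0.32672247 0.26      ]
body [0.47700789 0.33194865 0.26      ]
top ((25.33028793334961, 21.51705551147461), (22.168399810791016, 27.865827560424805), 46.256324768066406) c 335.3302879333496 271.5170555114746
cup rim [ 0.46645875 -0.02143823  0.066     ]
blue 0 0 0
lip yaw nan nan
side ((19.144636154174805, 16.27782440185547), (17.2037410736084, 25.815446853637695), 97.79400634765625) c 289.1446361541748 286.27782440185547
blue 14 277.14285714285717 283.57142857142856
[ 0.46900894 -0.02348912  0.066     ] [0.43801813 0.00331668 0.066     ] 139.14151574340417 0.04097537432285204
[ 0.47244004 -0.02238321  0.066     ]m.py:19: RuntimeWarning: Mean of empty slice.
  l=onz('top',(xs.mean()+x0,ys.mean()+y0),.066);d=l-c;print('lip yaw',np.degrees(np.arctan2(d[1],d[0])),np.linalg.norm(d))
  ret = ret.dtype.type(ret / rcount)
```

```bash
cat >> h.py <<'E'
def plan(xyz,yaw_y):
    st=manip.get_state();Rm=R.from_quat(st['tcp_rot']).as_matrix()
    d=Rm.T@(np.array(xyz)-st['tool_pos'])
    cy=np.degrees(np.arctan2(Rm[1,1],Rm[0,1]))
    print('t',st['time'],'pos',st['tool_pos'].round(4),'ytilt',Rm[:,2].round(4),'yaw_y',cy.round(2),'delta',d.round(4),'turn',np.radians(((cy-yaw_y+180)%360-180)).round(4))
E
python3 - <<'E'
from h import *
plan([.4,-.02+.03,.28],49)
plan([.33,.3,.32],58)
E
```

```text
t 0.1 pos [0.2483 0.5731 0.2495] ytilt [-5.0e-04 -1.3e-03 -1.0e+00] yaw_y 66.58 delta [-0.363  -0.4565 -0.0298] turn 0.3068
t 0.1 pos [0.2483 0.5731 0.2495] ytilt [-5.0e-04 -1.3e-03 -1.0e+00] yaw_y 66.58 delta [-0.1835 -0.2182 -0.0701] turn 0.1497
```

{"api": "step_arm", "payload": {
  "deltas": [
    [[-0.015,-0.018,-0.03],0.02],
    [[-0.055,-0.065,-0.055],0.06],
    [[-0.1,-0.12,-0.07],0.1],
    [[-0.142,-0.172,-0.07],0.15],
    [[-0.184,-0.22,-0.07],0.19],
    [[-0.226,-0.27,-0.07],0.23],
    [[-0.268,-0.325,-0.06],0.27],
    [[-0.31,-0.375,-0.05],0.3]
  ]
}}

```text
time: 1.1
tool_pos: [0.375, 0.1356, 0.3048]
tcp_rot: [0.348, 0.938, 0.0, 0.0]
ft_force: [1.6, -0.1, -0.4]
finger_gap: 0.999
```

Run:
```python
from h import *
plan([.47,-.023,.24],49)
```

```text
t 1.1 pos [0.375  0.1356 0.3048] ytilt [ 6.e-04  8.e-04 -1.e+00] yaw_y 49.33 delta [-0.1754 -0.0584  0.0647] turn 0.0057
```

{"api": "step_arm", "payload": {
  "deltas": [
    [[-0.04,-0.013,0.015],0],
    [[-0.09,-0.03,0.03],0],
    [[-0.14,-0.045,0.05],0],
    [[-0.165,-0.055,0.06],0.005],
    [[-0.172,-0.057,0.064],0.005],
    [[-0.172,-0.057,0.064],0.005]
  ]
}}

```text
time: 1.85
tool_pos: [0.468, -0.0173, 0.2406]
tcp_rot: [0.349, 0.937, -0.0, -0.0]
ft_force: [-0.1, -0.6, 0.2]
finger_gap: 0.998
```

Run:
```python
from h import *
import json
st=manip.get_state(); im=cap("wrist","w1.png"); print(st['tool_pos'],st['joint_vel'].round(3))
np.savez('st1.npz',tool_pos=st['tool_pos'],tcp_rot=st['tcp_rot'])
```

```text
[ 0.46800784 -0.01725837  0.24057043] [-0.019 -0.019 -0.013  0.     0.002  0.005 -0.011]
```

View pics/w1.png

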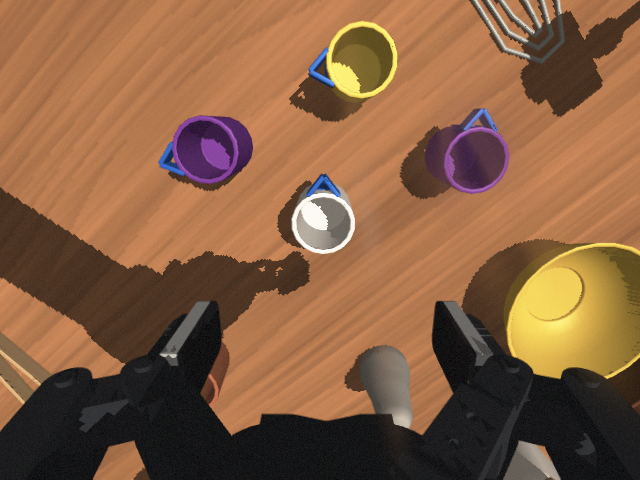

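The wrist view shows the white cup's rim centred near (323,222) and its blue lip pointing straight up, with the tip near (322,176). The jaws lie almost square to the lip.

```bash
cat > cupm.py <<'E'
from h import *
def cup(f,st,box,zr):
    im=cv2.imread('pics/'+f);x0,y0,x1,y1=box
    hsv=cv2.cvtColor(im[y0:y1,x0:x1],cv2.COLOR_BGR2HSV)
    bl=((abs(hsv[...,0].astype(int)-110)<15)&(hsv[...,1]>120)&(hsv[...,2]>60))
    wh=((hsv[...,1]<60)&(hsv[...,2]>200)).astype(np.uint8)
    cs=max(cv2.findContours(wh,cv2.RETR_EXTERNAL,cv2.CHAIN_APPROX_NONE)[0],key=len)
    e=cv2.fitEllipse(cs);c=(e[0][0]+x0,e[0][1]+y0)
    ys,xs=np.nonzero(bl);t=ys<=ys.min()+2
    l=(xs.mean()+x0,ys.mean()+y0);tip=(xs[t].mean()+x0,ys[t].mean()+y0)
    print('ell',c,e[1],'lip',l,'tip',tip)
    C=onz('wrist',c,zr,st);T=onz('wrist',tip,zr,st);L=onz('wrist',l,zr,st);
    for P in (T,L):
        d=P-C;print(C.round(4),P.round(4),'yaw',np.degrees(np.arctan2(d[1],d[0])).round(2),np.linalg.norm(d).round(4))
E
python3 - <<'E'
from cupm import *
st=dict(np.load('st1.npz'));cup('w1.png',st,(280,165,370,265),.066)
plan([.4705,-.023,.12],49)
E
```

```text
ell (323.0318069458008, 222.79036712646484) (59.57673645019531, 62.278106689453125) lip (np.float64(322.9546827794562), np.float64(185.74320241691842)) tip (np.float64(323.0), np.float64(175.35714285714286))
[ 0.4696 -0.0221  0.066 ] [0.4395 0.004  0.066 ] yaw 139.01 0.0398
[ 0.4696 -0.0221  0.066 ] [ 0.4459 -0.0016  0.066 ] yaw 139.08 0.0313
t 1.9 pos [ 0.468  -0.0167  0.2408] ytilt [-6.e-04  4.e-04 -1.e+00] yaw_y 49.15 delta [-0.0061 -0.0031  0.1208] turn 0.0027
```

{"api": "step_arm", "payload": {
  "deltas": [
    [[-0.003,-0.002,0.02],0.002],
    [[-0.005,-0.003,0.06],0.003],
    [[-0.005,-0.003,0.11],0.003],
    [[-0.005,-0.003,0.15],0.003],
    [[-0.005,-0.003,0.18],0.003],
    [[-0.005,-0.003,0.195],0.003],
    [[-0.005,-0.003,0.198],0.003],
    [[-0.005,-0.003,0.198],0.003]
  ]
}}

```text
time: 2.9
tool_pos: [0.4707, -0.0228, 0.0437]
tcp_rot: [0.351, 0.937, 0.0, 0.001]
ft_force: [-0.0, -0.9, -0.6]
finger_gap: 1.005
```

Run:
```python
from h import *
plan([.4698,-.0223,.042],49)
st=manip.get_state();im=cap("wrist","w2.png");print(st['ft_force'])
```

```text
t 2.9 pos [ 0.4707 -0.0228  0.0437] ytilt [ 1.3e-03  5.0e-04 -1.0e+00] yaw_y 48.95 delta [ 0.001  -0.0002  0.0017] turn -0.0009
[-0.04109413 -0.91721457 -0.578088  ]
```

View pics/w2.png

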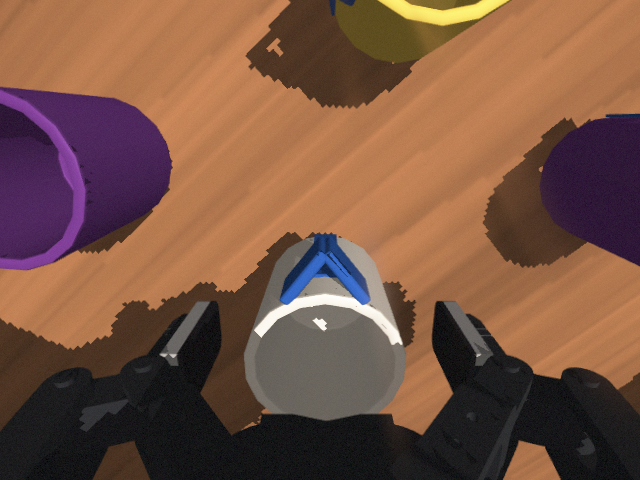

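The cup sits centred between the open fingers at column 325, with the lip up at (325,255). I'll close the gripper now.

{"api": "step_arm", "payload": {
  "deltas": [
    [[0,0,0],0],
    [[0,0,0],0],
    [[0,0,0],0],
    [[0,0,0],0],
    [[0,0,0],0],
    [[0,0,0],0]
  ],
  "hand": 0,
  "force": 45
}}

```text
time: 3.7
tool_pos: [0.4705, -0.0231, 0.0437]
tcp_rot: [0.351, 0.936, 0.001, 0.0]
ft_force: [-3.0, 0.3, 9.6]
finger_gap: 0.633
```

{"api": "step_arm", "payload": {
  "deltas": [
    [[0,0,-0.005],0],
    [[0,0,-0.03],0],
    [[0,0,-0.07],0],
    [[0,0,-0.11],0],
    [[0,0,-0.15],0],
    [[0,0,-0.18],0],
    [[0,0,-0.19],0],
    [[0,0,-0.19],0]
  ]
}}

```text
time: 4.7
tool_pos: [0.47, -0.023, 0.2327]
tcp_rot: [0.351, 0.937, 0.0, 0.0]
ft_force: [-0.6, -0.0, -1.5]
finger_gap: 0.636
```

Run:
```python
from h import *
plan([.5,.157,.263],-5)
st=manip.get_state();im=cap("wrist","w3.png");print(st['ft_force'],st['finger_gap']);cap("side","s3.png")
np.savez('st3.npz',tool_pos=st['tool_pos'],tcp_rot=st['tcp_rot'])
```

```text
t 4.7 pos [ 0.47   -0.023   0.2327] ytilt [ 5.e-04  5.e-04 -1.e+00] yaw_y 48.95 delta [ 0.0956  0.1554 -0.0302] turn 0.9415
[-0.61913564 -0.04404944 -1.52939032] 0.6357254980885403
```

View pics/w3.png

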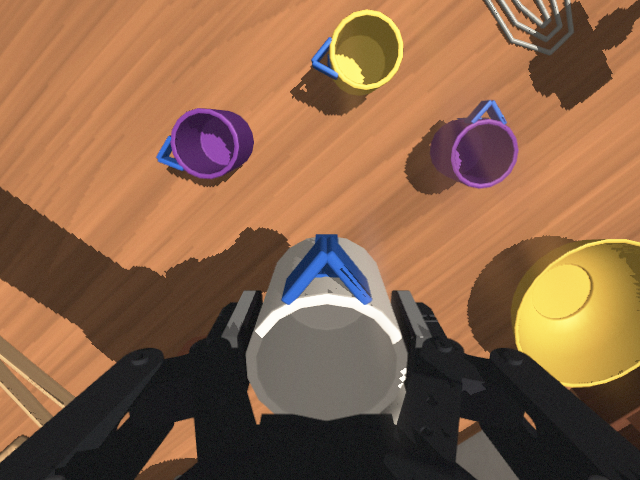

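View pics/s3.png

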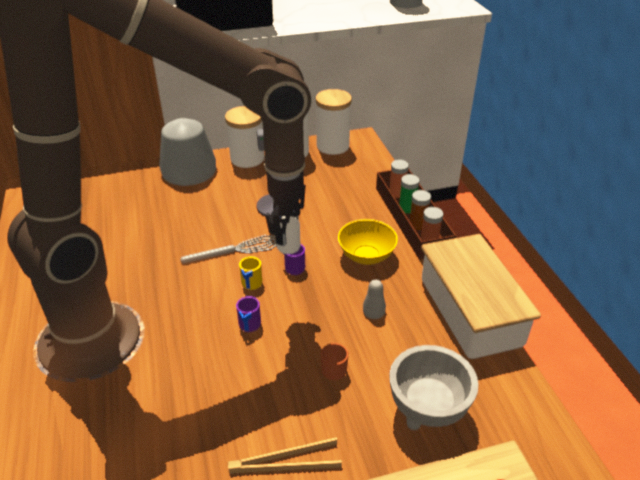

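{"api": "step_arm", "payload": {
  "deltas": [
    [[0.005,0.01,-0.03],0.06],
    [[0.015,0.025,-0.07],0.18],
    [[0.028,0.045,-0.11],0.32],
    [[0.043,0.07,-0.15],0.47],
    [[0.058,0.095,-0.185],0.62],
    [[0.074,0.12,-0.21],0.76],
    [[0.087,0.142,-0.225],0.87],
    [[0.0955,0.155,-0.23],0.94]
  ]
}}

```text
time: 5.8
tool_pos: [0.5002, 0.1583, 0.4618]
tcp_rot: [0.737, 0.676, -0.001, -0.0]
ft_force: [0.4, -0.6, -0.5]
finger_gap: 0.632
```

{"api": "step_arm", "payload": {
  "deltas": [
    [[0,0,0],0],
    [[0,0,0],0],
    [[0,0,0],0]
  ]
}}

```text
time: 6.18
tool_pos: [0.4999, 0.1554, 0.4624]
tcp_rot: [0.737, 0.676, -0.0, -0.0]
ft_force: [0.4, 0.4, -1.5]
finger_gap: 0.636
```

Run:
```python
from h import *
plan([.5,.157,.263],-5)
st=manip.get_state();im=cap("wrist","w4.png");print(st['ft_force'],st['finger_gap'],st['joint_vel'].round(3))
np.savez('st4.npz',tool_pos=st['tool_pos'],tcp_rot=st['tcp_rot'])
cap("side","s4.png")
```

```text
t 6.175 pos [0.4999 0.1554 0.4624] ytilt [-7.e-04 -4.e-04 -1.e+00] yaw_y -4.96 delta [1.700e-03 1.000e-04 1.994e-01] turn 0.0007
[ 0.41249461  0.40717876 -1.51195561] 0.6357567317539732 [-0.    -0.006 -0.003 -0.006 -0.002  0.003 -0.007]
```

View pics/w4.png

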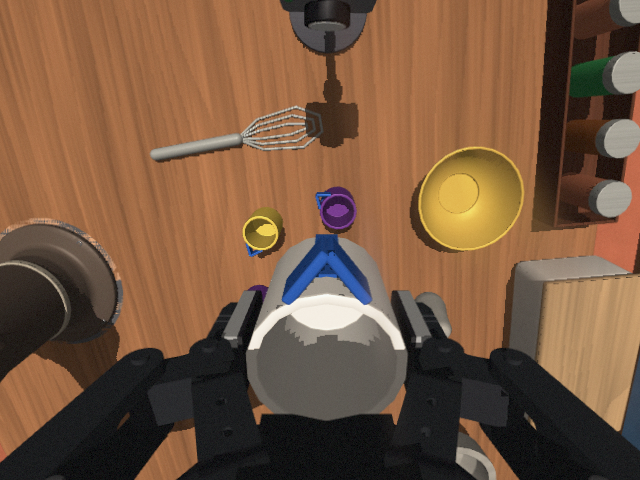

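View pics/s4.png

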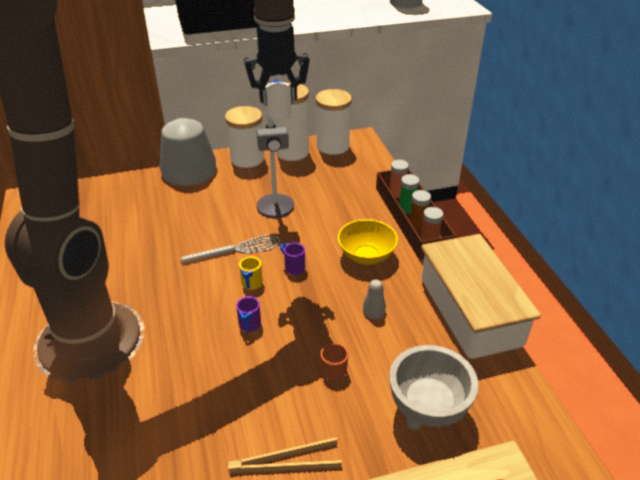

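Run:
```python
import cv2
s=cv2.imread('pics/w4.png')
cv2.imwrite('pics/c4.png',cv2.resize(s[0:60,270:390],None,fx=6,fy=6,interpolation=cv2.INTER_CUBIC))
```

```text
(no output)
```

View pics/c4.png

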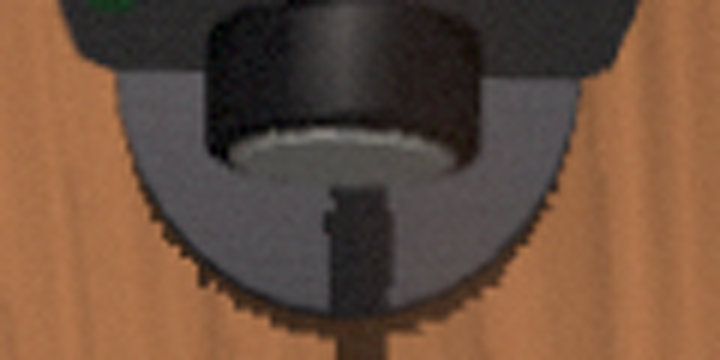

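Run:
```python
from h import *
st=dict(np.load('st4.npz'))
W=lambda x,y:(270+(x+.5)/6-.5,(y+.5)/6-.5)
w=ray('wrist',W(344,158),st);s=ray('side',(274.0,145.0));T=lambda x,y:(110+(x+.5)/5-.5,210+(y+.5)/5-.5)
t=ray('top',T(305,197))
print(tri([w,s,t]));print(tri([w,s]));print(tri([w,t]))
for z in (.245,.25,.255):print(onz('wrist',W(344,158),z,st),'top',onz('top',T(305,197),z),'side',onz('side',(274,145),z))
a=onz('wrist',W(207,149),.25,st);b=onz('wrist',W(478,155),.25,st);d=b-a;print('barrel w',np.linalg.norm(d),np.degrees(np.arctan2(d[1],d[0]))+90,(a+b)/2)
a=onz('wrist',W(85,65),.228,st);b=onz('wrist',W(605,72),.228,st);d=b-a;print('body w',np.linalg.norm(d),np.degrees(np.arctan2(d[1],d[0]))+90)
a=onz('wrist',W(117,85),.018,st);b=onz('wrist',W(580,85),.018,st);d=b-a;print('foot chord',np.linalg.norm(d),(a+b)/2)
print('foot front',onz('wrist',W(349,318),.018,st))
# foot fit in top & side
im=cv2.imread('pics/s0.png')
```

```text
(array([0.51299013, 0.30629218, 0.25285179]), [np.float64(0.5), np.float64(1.7), np.float64(1.2)])
(array([0.51362007, 0.30637012, 0.25279894]), [np.float64(1.1), np.float64(1.1)])
(array([0.51242544, 0.30809702, 0.24669058]), [np.float64(0.3), np.float64(0.3)])
[0.51271852 0.30834056 0.245     ] top [0.51228164 0.30876558 0.245     ] side [0.51713364 0.31892779 0.245     ]
[0.51261335 0.30722254 0.25      ] top [0.51194845 0.3071923  0.25      ] side [0.51555915 0.31070716 0.25      ]
[0.51250818 0.30610453 0.255     ] top [0.51161527 0.30561902 0.255     ] side [0.51398465 0.30248653 0.255     ]
barrel w 0.03706687834477355 83.91343135277678 [0.51248071 0.30800409 0.25      ]
body w 0.07514628000895669 84.37274731931969
foot chord 0.10637203958094893 [0.51984032 0.37431477 0.018     ]
foot front [0.51574018 0.32494057 0.018     ]
```

Run:
```python
from h import *
st=dict(tool_pos=np.zeros(3),tcp_rot=np.array([0,0,0,1.]))
for uv in [(327,296),(327,236),(249,360),(406,360),(285,303),(370,303)]: print(uv,onz('wrist',uv,-.0223,st).round(4))
plan([.4982,.1564,.2632],-5.5)
```

```text
(327, 296) [ 0.0262 -0.0007 -0.0223]
(327, 236) [ 0.0453 -0.0008 -0.0223]
(249, 360) [ 0.0032 -0.026  -0.0223]
(406, 360) [ 0.0032  0.0249 -0.0223]
(285, 303) [ 0.0238 -0.0136 -0.0223]
(370, 303) [ 0.0238  0.0124 -0.0223]
t 6.275 pos [0.4999 0.1557 0.4627] ytilt [-2.e-04  1.e-04 -1.e+00] yaw_y -4.96 delta [ 0.0006 -0.0017  0.1995] turn 0.0094
```

{"api": "step_arm", "payload": {
  "deltas": [
    [[0,-0.001,0.02],0.003],
    [[0,-0.002,0.06],0.006],
    [[0.001,-0.002,0.1],0.009],
    [[0.001,-0.002,0.14],0.009],
    [[0.001,-0.002,0.175],0.009],
    [[0.001,-0.002,0.193],0.009],
    [[0.001,-0.002,0.1995],0.009],
    [[0.001,-0.002,0.1995],0.009]
  ]
}}

```text
time: 7.28
tool_pos: [0.4982, 0.1575, 0.2636]
tcp_rot: [0.74, 0.673, 0.0, 0.0]
ft_force: [0.9, -0.3, -1.2]
finger_gap: 0.634
```

{"api": "step_arm", "payload": {
  "deltas": [
    [[0,0,0],0],
    [[0,0,0],0],
    [[0,0,0],0]
  ]
}}

```text
time: 7.65
tool_pos: [0.4982, 0.1577, 0.2638]
tcp_rot: [0.74, 0.673, 0.0, 0.0]
ft_force: [-0.3, -0.9, -1.3]
finger_gap: 0.63
```

Run:
```python
from h import *
plan([.4982,.1564,.2632],-5.5)
st=manip.get_state();print(st['ft_force'],st['finger_gap'],st['joint_vel'].round(3))
a=cap("side","s5.png");b=cap("top","t5.png");cap("wrist","w5.png")
plan([.4982,.1564,.2632],-5.5)
c=cv2.hconcat([cv2.resize(a[100:220,220:340],None,fx=3.3,fy=3.3,interpolation=2),cv2.resize(b[190:310,120:240],None,fx=3.3,fy=3.3,interpolation=2)])
cv2.imwrite('pics/c5.png',c[:,:,::-1])
```

```text
t 7.65 pos [0.4982 0.1577 0.2638] ytilt [ 6.e-04  5.e-04 -1.e+00] yaw_y -5.44 delta [-0.0013  0.0001  0.0006] turn 0.0011
[-0.27357828 -0.88563815 -1.2738995 ] 0.6297094854710416 [ 0.002  0.002 -0.002  0.002 -0.    -0.001 -0.002]
t 7.8 pos [0.4981 0.1577 0.2635] ytilt [ 2.e-04  2.e-04 -1.e+00] yaw_y -5.44 delta [-0.0012  0.0002  0.0003] turn 0.001
```

View pics/s5.png

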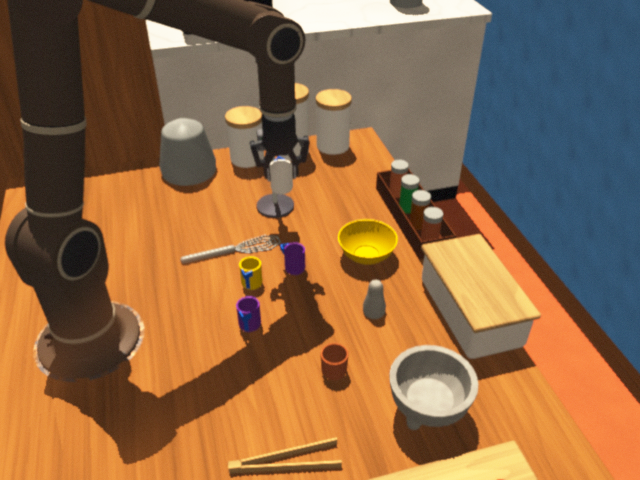

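View pics/c5.png

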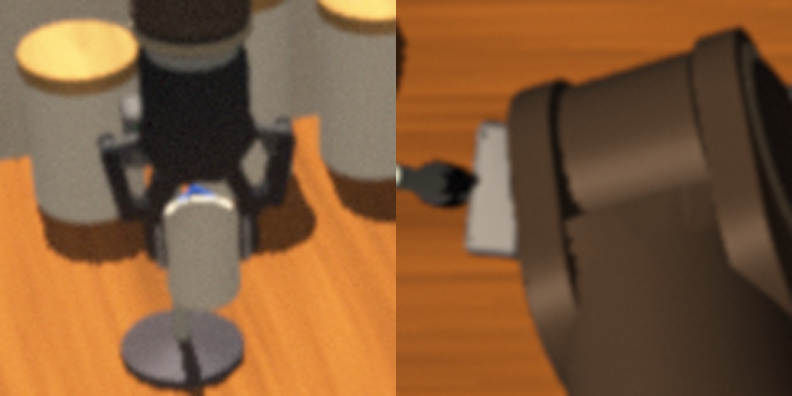

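View pics/w5.png

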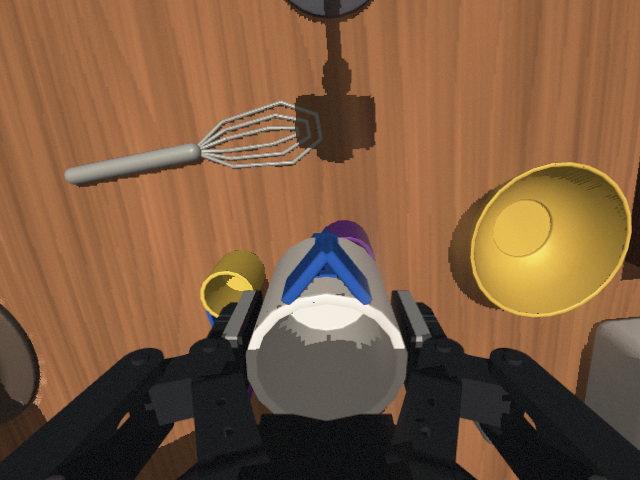

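Run:
```python
from h import *
c=viewer.camera_info('side');Rm=R.from_quat(c['rotation']).as_matrix()
K=np.array([[c['fx'],0,c['cx']],[0,c['fy'],c['cy']],[0,0,1]])
def pr(P): return cv2.projectPoints(((np.atleast_2d(P)-c['position'])@Rm),np.zeros(3),np.zeros(3),K,c['distortion'])[0][:,0]
mid=np.array([.4982,.1584,.2528]);th=np.linspace(0,6.28,60)
ring=np.c_[.027*np.cos(th),.027*np.sin(th),0*th]
bot=pr(mid+ring-[0,0,.033]);top=pr(mid+ring+[0,0,.033])
f=lambda p:((p-[220,100])*3.3).round(0)
print('bot max',f(bot[bot[:,1].argmax()]),'top lowest',f(top[top[:,1].argmax()]),'x',f(bot.min(0)),f(bot.max(0)))
```

```text
bot max [201. 313.] top lowest [198. 236.] x [165. 271.] [239. 313.]
```

Run:
```python
import cv2,numpy as np
a=cv2.imread('pics/s5.png').astype(int);b=cv2.imread('pics/s0.png').astype(int)
for x in (278,281,283): print(x,[(y,int(abs(a[y,x]-b[y,x]).sum()),a[y,x].tolist()) for y in range(186,200)])
```

```text
278 [(186, 136, [111, 129, 141]), (187, 135, [114, 131, 144]), (188, 131, [115, 133, 146]), (189, 135, [113, 128, 144]), (190, 131, [111, 131, 143]), (191, 139, [107, 126, 139]), (192, 114, [109, 124, 139]), (193, 68, [104, 118, 129]), (194, 17, [102, 108, 119]), (195, 14, [104, 105, 116]), (196, 4, [101, 102, 114]), (197, 7, [101, 103, 110]), (198, 6, [103, 104, 114]), (199, 18, [101, 103, 110])]
281 [(186, 133, [110, 128, 141]), (187, 131, [115, 133, 145]), (188, 144, [111, 127, 139]), (189, 138, [112, 131, 143]), (190, 143, [113, 131, 143]), (191, 144, [109, 126, 139]), (192, 134, [115, 131, 145]), (193, 90, [107, 123, 135]), (194, 39, [107, 116, 128]), (195, 9, [103, 104, 114]), (196, 7, [103, 104, 113]), (197, 5, [101, 102, 111]), (198, 23, [104, 105, 115]), (199, 3, [103, 104, 112])]
283 [(186, 129, [108, 125, 139]), (187, 128, [109, 127, 141]), (188, 129, [109, 129, 141]), (189, 130, [112, 129, 142]), (190, 130, [113, 130, 144]), (191, 138, [113, 130, 143]), (192, 132, [109, 127, 141]), (193, 102, [105, 127, 144]), (194, 51, [100, 115, 136]), (195, 10, [101, 105, 120]), (196, 6, [101, 103, 111]), (197, 4, [101, 102, 111]), (198, 19, [105, 102, 112]), (199, 12, [103, 102, 112])]
```

{"api": "step_arm", "payload": {
  "deltas": [
    [[-0.0005,0,0.001],0],
    [[-0.001,0,0.002],0.001],
    [[-0.001,0,0.002],0.001],
    [[-0.001,0,0.002],0.001],
    [[-0.001,0,0.002],0.001],
    [[-0.001,0,0.002],0.001]
  ]
}}

```text
time: 8.55
tool_pos: [0.498, 0.1566, 0.2614]
tcp_rot: [0.74, 0.672, 0.0, 0.0]
ft_force: [0.2, -0.0, -0.8]
finger_gap: 0.635
```

Run:
```python
from h import *
plan([.4982,.1564,.2615],-5.5)
st=manip.get_state();print(st['ft_force'],st['finger_gap'],abs(st['joint_vel']).max())
manip.close_job()
```

```text
t 8.55 pos [0.498  0.1566 0.2614] ytilt [ 0.  0. -1.] yaw_y -5.5 delta [-0.0002  0.0003 -0.0001] turn 0.0001
[ 0.24538142 -0.02195867 -0.76457141] 0.6345928203932814 0.001715183176462944
the job is handed in; nothing more can be done
```

I picked up the white salsa cup with jaws square to its lip, carried it to the camera and handed the job in at 8.55 s, still holding it. By my measurements it is upright with its middle about 150 mm in front of the lens and the lip turned to it.

**Last checks:**
- **Pose:** the arm was within 0.4 mm and 0.1° of the pose I aimed for, with the tool vertical and the joints still.
- **Grip:** the cup had not slipped in the wrist pictures. The force reading was small and steady, and I saw no contact with anything else.
- **Other things:** the bystanders and look-alikes I could see in the last side picture stood where they started.

**What disagreed:** the lens height came out at 246.7 mm from one pair of views and about 252.8 mm from another. In the side view the cup's foot also appeared about 1.2 px (roughly 2.6 mm) higher than I had calculated. I lowered the cup by 2 mm as a compromise, to about 251 mm, so its height is good to a few millimetres. I took no picture after that last adjustment. The lens direction is known to about 1°.

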